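# Set the slotted flow regulator on the mixing bench

### The arm

A 7-joint arm with a two-finger parallel gripper is mounted at the origin on the work surface. World frame = base frame: x ahead of the robot, y to its left, z up, the work surface at z = 0. Lengths are in mm, angles in degrees, forces in N, time in s.
With the tool pointing down it reaches from about 350 to 900 mm from the base axis. Payload 8.1 kg.
Tool frame: the origin (TCP) lies midway between the tips of the shut fingers; the grasp point (between the pads) lies 19 mm behind it (tcp_to_grasp is the distance from the TCP to the grasp point, in mm); z points along the fingers, y is the direction in which the jaws open and shut (so a half turn about z gives the same grasp; the last joint's range is limited). The gripper opens to 85 mm and grips with 20 to 120 N. Pads are 22 mm wide; open, the fingers measure 114 mm over their backs; the gripper's body (76 mm by 85 mm) begins 54 mm behind the grasp point. The pads swing forward as they close: fully open they stand 13 mm farther back than shut.
Start: joints at [-80.019, 24.895, 1.432, 90.138, -0.665, 64.973, -4.303], TCP at [170.826, 601.215, 231.323] pointing down, gripper open.
Joint ranges: [-149.89, 149.89], [-25.12, 119.58], [-72.63, 75.52], [4.76, 147.25], [-75.54, 255.54], [6.69, 114.76], [-157.13, 157.13]. Speed limits (degrees/s): [127.2, 127.2, 172.46, 172.46, 180, 180, 180].

### API

Orientations are given as [roll, pitch, yaw] about the fixed x, y, z axes, in that order (R = Rz(yaw) Ry(pitch) Rx(roll)).
In Python, from bench import * gives the robot as it stands. Calls block until the motion is done:
- move_ptp(position, orientation): joint-space move of the TCP to a pose.
- line_to(position, ori=None, velocity=150, guard=None): straight line of the TCP; ori=None keeps the orientation; velocity is the mean speed in mm/s. With guard (N) it stops when the force on the tool has changed by that much, and returns True; else False.
- movej(angles): joint-space move.
- set_gripper(opening, strength=None): finger opening in mm; strength is the grip in N (None keeps the last); returns when the fingers have stopped.
- pause(seconds).
- ik(position, orientation): joint angles nearest the present ones, or None.
- read_state(): the state.
- snapshot(name): name is "scene" or "top" or "wrist"; returns (picture, depth): 480x640x3 uint8, red, green, blue; 480x640 float32, mm along the optical axis (not along the pixel's ray), 0 where there is no reading.
- get_calibration(name): a dict with "vertical_fov" (degrees; the focal length in pixels is half the picture's height over the tangent of half this angle, whatever the lens; pixels are square), "cx", "cy" (the principal point, pixels), "xyz" and "attitude" of the camera in the world; the wrist camera has in their place "hand_eye" (4x4, takes a point from camera to tool coordinates, whose origin is the TCP and whose axes are the flange's). Camera axes: x right, y up, looking along -z (the intrinsics and any distortion apply to the point x, -y, -z); pixel columns grow to the right and rows downward; lengths in mm; the calibration is good to about 2 mm. A picture is of the moment at which its call begins: read the wrist's pose just before it. get_calibration takes no time and is no camera call.
A pose or a line that the arm cannot do raises IKError and nothing moves.
- job_done(): hands the job in, once; it reports no verdict.
The state is a dict: "t": time; "q": joint angles; "qd": joint speeds; "joint_torque": joint torques, N m; "ee_pos": TCP position; "ee_rot": TCP orientation; "ft_force": force on the tool from outside, world axes, zero at the start; "torque": the same for the moment, N m; "opening": finger opening in mm.
Only numpy, scipy, OpenCV 4.12 (cv2) and the standard library are available. Lean on these libraries where they do the work, as an engineer would, in place of code of your own. Each camera call takes 0.05 s, during which the arm holds its last target.

### The job

Take the orange screwdriver from its wooden holder and rotate it lightly in the leaning regulator's funnel until its blade drops into the spring-loaded spindle's slot. With the screwdriver, turn the dial clockwise until its black pointer lines up with the red tab, then stand the screwdriver back in the holder, fully down, and let go. Leave the jars, pail, spatula and battery where they stand.

Things in the scene. Friction and masses are not known exactly. Their poses are not given: they have to be found in the camera images.
- driver_center (a point): Screwdriver, 178 mm long, 0.16 kg, standing blade down in the holder. Point on its axis, 90 mm from the blade's tip; z runs along the axis from blade to handle. Orange square handle, 28 x 28 mm, flat sides facing x and y, from 93 to 178 mm above the tip; black round flange, 40 mm across, from 85 to 93 mm; shank 10 mm thick.
- driver_tip (a point): Middle of the screwdriver blade's end; same axes as driver_center. The flat blade is 22 mm wide (along y), 3 mm thick (along x) and straight over its last 22 mm.
- holder_hole (a point): Holder: fixed dark wooden block, 90 x 90 mm and 95 mm high, with an upright round hole, 28 mm across, right through. This point is the centre of the hole's mouth, on the block's top. When the screwdriver is home its flange lies on the block's top, so that the blade's tip is 85 mm below this point. z is up.
- regulator: Fixed blue block, 140 x 150 x 70 mm, on a 170 x 170 mm foot, 180 mm high in all. Its face leans 30 degrees towards its front (its -x side), so the spindle's axis is 30 degrees from vertical. Origin under the foot's centre, z up.
- mouth (a point): Centre of the steel funnel's mouth, 30 mm out from the regulator's face. z is the axis of funnel and spindle, out of the face; y lies level along the face. The funnel narrows from 42 mm across at the mouth to 26 mm at 10 mm depth, then runs on as a straight bore. A blade in the slot reaches 21 mm below the mouth (26 mm pressed); on the spindle's end, not in the slot, 12 to 17 mm.
- spindle_end (a point): Brass spindle's end at rest, on its axis, 12 mm below the mouth; axes as mouth. A slot 6.4 mm wide, 9 mm deep crosses it. A spring lets the spindle sink 5 mm (2.5 N at first, 6.5 N at the end) and lifts it when the blade finds the slot. The slot is parallel to the dial's pointer give or take 0.5 rad: the spindle has that much play in its drive, unmeasured, then takes the dial along.
- dial: White dial ring, 76 mm across, flat on the face around the funnel's tube, with a black pointer. Origin on the spindle's axis at the face; x is the way the pointer points, z out of the face. The spindle turns in its play against 0.05 N m, the dial against 0.13 N m; both stay where they are left.
- tab: Red setting tab at the dial's edge, 61 mm from the axis, staying put. Origin on the spindle's axis at the face; x is the direction from the axis to the tab, z out of the face. At the start it stands 0.5 to 1.4 rad clockwise of the pointer, seen looking at the face; the dial's pointer can go past it.
- pail_center (a point): Bystander: clear open pail, 150 mm across, 170 mm high; its centre.
- jar_ochre_center (a point): Bystander: yellow jar with white cap, 60 mm across, 85 mm high; its centre.
- jar_plum_center (a point): Bystander: plum-coloured jar with black cap, 60 mm across, 85 mm high; its centre.
- spatula_mid (a point): Bystander: spatula, 200 mm long, lying flat along its x axis; its middle.
- battery_center (a point): Bystander: black battery pack, 75 x 120 x 64 mm; its centre.
Mind the look-alikes: they are no part of the job. What is shaped like the part that bears holder_hole but blue or turquoise is not meant.

How it is judged:
By the outcome, as a careful person would: the job done as asked, in the order asked, and still so for the second after the job is handed in, with the robot touching nothing.
It also fails if it takes over 64 s, if anything falls off the work surface, if the arm or the gripper's body presses on something with over 40 N, if the wrist force passes 120 N, or if a joint passes its speed limit or range.

## Working session

There is one attempt and no reset: what is moved stays moved. The work goes in short steps, each a Python script; the robot and the scene stay as the last script left them, time stands still between calls to the robot, and variables do not carry over. Pictures are saved under pics/ and viewed, and the job is handed in when it is done.

```bash
ls; mkdir -p pics
python3 - <<'E'
from bench import *
import cv2
s=read_state(); print({k:s[k] for k in('t','ee_pos','ee_rot','opening','ft_force')})
for n in("scene","top","wrist"):
    im,d=snapshot(n); cv2.imwrite(f"pics/{n}0.png",im[:,:,::-1]); import numpy as np; np.save(f"pics/{n}0d.npy",d)
    c=get_calibration(n);print(n,c)
E
```

```text
pics
{'t': 0.0, 'ee_pos': array([170.72648126, 600.68162522, 230.52207738]), 'ee_rot': array([-1.79907658e+02,  8.73828260e-03,  1.64136062e+02]), 'opening': 85.37790573756492, 'ft_force': array([1.25324891, 0.37698062, 0.36473989])}
scene {'vertical_fov': 50.075399540496306, 'cx': 318.294866039695, 'cy': 233.5793692461781, 'xyz': array([1338.23937525,    7.33601297,  812.56911169]), 'attitude': array([47.31160319,  0.13580388, 86.98839959])}
top {'vertical_fov': 44.67061626249793, 'cx': 312.11155823198095, 'cy': 239.0986739924304, 'xyz': array([ 421.73995964,   51.2151245 , 1167.36881063]), 'attitude': array([  8.93338465,   0.24354445, -90.42115396])}
wrist {'vertical_fov': 63.007695744062566, 'cx': 320.5166865625015, 'cy': 231.09783315247964, 'hand_eye': array([[ 8.24728366e-04,  9.59136361e-01,  2.82943035e-01,
         7.18312916e+01],
       [ 9.99999146e-01, -1.07776288e-03,  7.38643049e-04,
         2.40567606e-01],
       [ 1.01340491e-03,  2.82942184e-01, -9.59136431e-01,
        -1.42113113e+02],
       [ 0.00000000e+00,  0.00000000e+00,  0.00000000e+00,
         1.00000000e+00]])}
```

View pics/scene0.png

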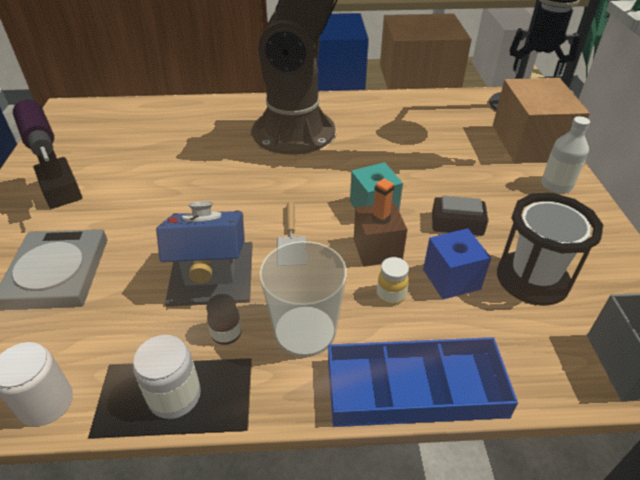

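View pics/top0.png

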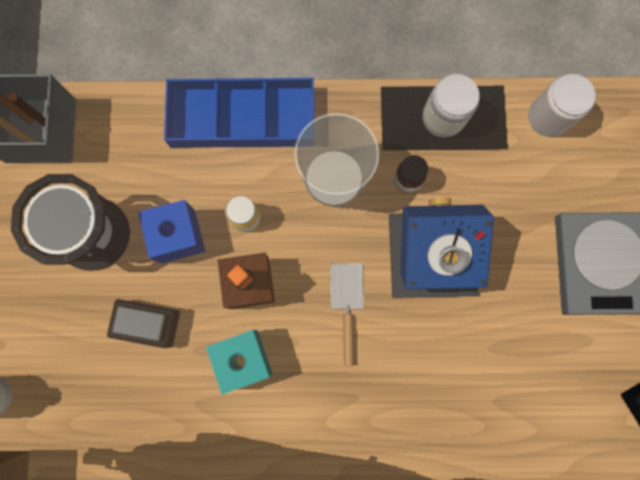

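View pics/wrist0.png

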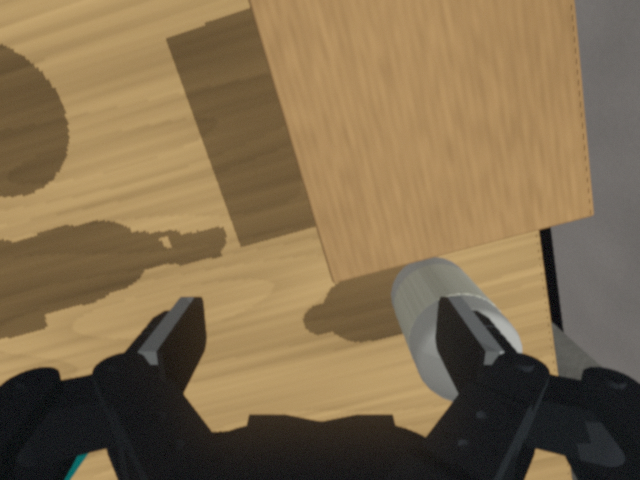

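```bash
cat > h.py <<'E'
from bench import *
import numpy as np, cv2
from scipy.spatial.transform import Rotation as R
def rot(a): return R.from_euler('xyz',a,degrees=True)
def cam(name,state=None):
    c=get_calibration(name)
    if 'xyz' in c: T=rot(c['attitude']).as_matrix(),np.array(c['xyz'])
    else:
        H=c['hand_eye'];Rt=rot(state['ee_rot']).as_matrix()
        T=Rt@H[:3,:3],Rt@H[:3,3]+state['ee_pos']
    f=240/np.tan(np.radians(c['vertical_fov'])/2)
    return T[0],T[1],f,c['cx'],c['cy']
def ray(C,u,v):
    Rm,t,f,cx,cy=C
    return Rm@np.array([(u-cx)/f,-(v-cy)/f,-1.]),t
def onz(C,u,v,z):
    d,t=ray(C,u,v); return t+d*(z-t[2])/d[2]
def onplane(C,u,v,p,n):
    d,t=ray(C,u,v); return t+d*(np.dot(np.array(p)-t,n)/np.dot(d,n))
def at(C,u,v,dep):
    d,t=ray(C,u,v); return t+d*dep
def proj(C,P):
    Rm,t,f,cx,cy=C; p=Rm.T@(np.array(P)-t); return cx+f*p[0]/-p[2], cy-f*p[1]/-p[2]
E
python3 - <<'E'
from h import *
im=cv2.imread('pics/top0.png');d=np.load('pics/top0d.npy')
C=cam('top')
a=cv2.resize(im[190:310,380:510],None,fx=5,fy=5,interpolation=cv2.INTER_CUBIC);cv2.imwrite('pics/regtop.png',a)
a=cv2.resize(im[240:320,200:300],None,fx=6,fy=6,interpolation=cv2.INTER_CUBIC);cv2.imwrite('pics/drvtop.png',a)
s=cv2.imread('pics/scene0.png')
cv2.imwrite('pics/regscene.png',cv2.resize(s[190:310,140:260],None,fx=5,fy=5,interpolation=cv2.INTER_CUBIC))
for n,(u,v) in dict(drvtop=(239,275),block=(262,295),regblk=(415,270),dial=(440,270),table=(330,400),jar1=(242,208),jar2=(411,170),batt=(140,322)).items():
    print(n,at(C,u,v,d[v,u]).round(1))
E
```

```text
drvtop [515.6 177.7 187.7]
block [487.7 147.5  90. ]
regblk [ 527.5 -128.2  131.4]
dial [ 526.6 -171.4  137.1]
table [289.3  22.5   1. ]
jar1 [652.6 186.9  84.6]
jar2 [ 723.9 -135.2   85.2]
batt [440.6 377.8  64.8]
```

View pics/regtop.png

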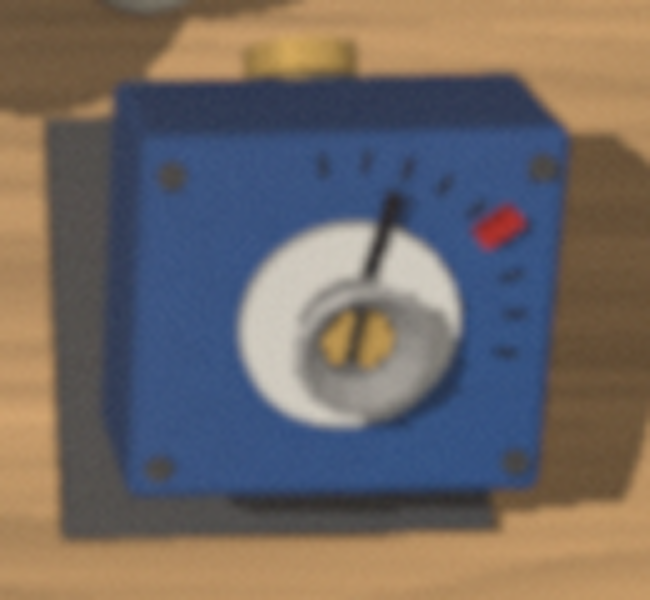

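View pics/drvtop.png

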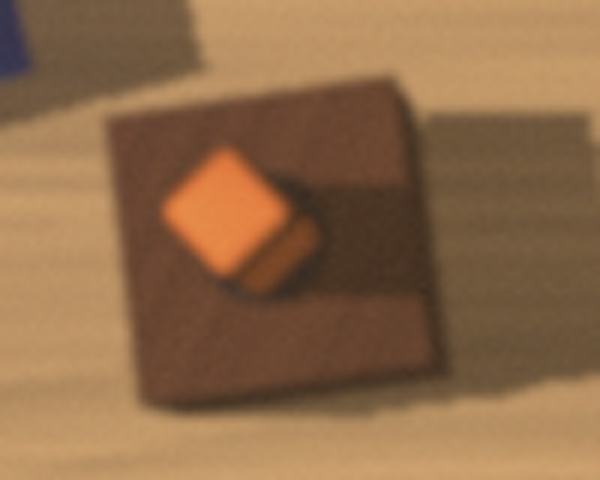

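View pics/regscene.png

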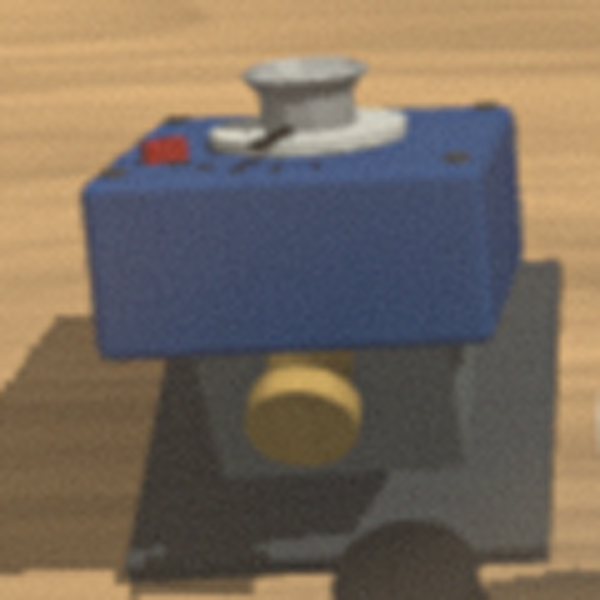

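Run:
```python
from h import *
im=cv2.imread('pics/top0.png');d=np.load('pics/top0d.npy')
C=cam('top')
hsv=cv2.cvtColor(im,cv2.COLOR_BGR2HSV)
# face plane
m=cv2.inRange(hsv,(100,120,95),(125,255,255)); m[:, :395]=0;m[:,505:]=0;m[:215]=0;m[295:]=0
m2=cv2.erode(m,np.ones((3,3)))
v,u=np.nonzero((m2>0)&(d>0))
P=np.array([at(C,a,b,d[b,a]) for a,b in zip(u,v)])
c=np.median(P,0)
for k in range(5):
    _,_,V=np.linalg.svd(P-c);n=V[2]*np.sign(V[2][2]);r=(P-c)@n;P=P[abs(r)<4];c=P.mean(0)
print('plane',c,n,np.std(r),len(P),'lean',np.degrees(np.arccos(n[2])),'yaw',np.degrees(np.arctan2(-n[1],-n[0])))
# dial white
md=cv2.inRange(hsv,(0,0,140),(180,70,255)); md[:, :420]=0;md[:,480:]=0;md[:225]=0;md[285:]=0
print('dial px',md.sum()/255)
v,u=np.nonzero(md); Q=np.array([at(C,a,b,d[b,a]) for a,b in zip(u,v)])
h=(Q-c)@n; print(np.percentile(h,[5,25,50,75,95]))
red=cv2.inRange(hsv,(0,150,100),(8,255,255))|cv2.inRange(hsv,(172,150,100),(180,255,255));red[:, :460]=0;red[:,500:]=0
v,u=np.nonzero(red[215:260]);print('red',u.mean(),v.mean()+215,len(u))
cv2.imwrite('pics/m.png',cv2.resize(np.hstack([m[190:310,380:510],md[190:310,380:510],red[190:310,380:510]]),None,fx=2,fy=2))
# orange top
o=cv2.inRange(hsv,(5,150,200),(16,255,255));o[:, :220]=0;o[:,260:]=0;o[:260]=0;o[295:]=0
cs,_=cv2.findContours(o,cv2.RETR_EXTERNAL,cv2.CHAIN_APPROX_NONE);k=max(cs,key=cv2.contourArea)
W=np.array([onz(C,p[0][0],p[0][1],188)[:2] for p in k],np.float32)
print('driver top',cv2.minAreaRect(W),onz(C,*k.mean((0,1)),188))
b=cv2.inRange(hsv,(0,60,40),(14,200,130));b[:, :210]=0;b[:,290:]=0;b[:245]=0;b[315:]=0
```

```text
plane [ 557.91972734 -180.07243342  148.07131124] [-0.49801573 -0.00678863  0.86714142] 1.6287368999679859 3162 lean 29.871865368852756 yaw 0.7809707468112183
dial px 1011.0
[ 1.69289417  5.12778858  6.72505668 11.93062525 29.09537661]
red 479.53846153846155 235.05128205128204 39
driver top ((515.6515502929688, 181.86001586914062), (22.88397216796875, 22.42548179626465), 45.136985778808594) [515.66094418 181.81617284 188.        ]
```

View pics/m.png

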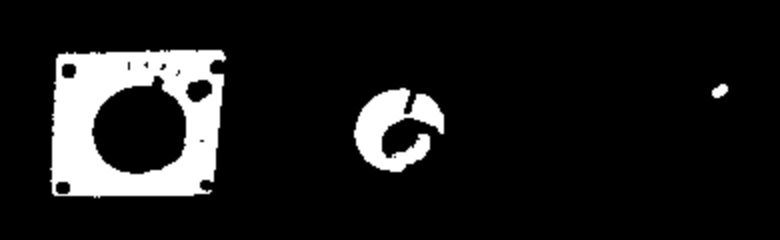

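```bash
cat >> h.py <<'E'
n0=np.array([-0.5*np.cos(np.radians(.8)),-0.5*np.sin(np.radians(.8)),np.sqrt(.75)])
n0/=np.linalg.norm(n0)
YL=np.cross([0,0,1],[-n0[0],-n0[1],0]);YL/=np.linalg.norm(YL)   # level, toward +y
UP=np.cross(YL,n0)  # up-slope (+x, up)
def tool(phi,n=n0):
    """tool z=-n, tool x at angle phi from UP, ccw about n seen from outside"""
    p=np.radians(phi); UPn=UP-n*(UP@n);UPn/=np.linalg.norm(UPn)
    x=np.cos(p)*UPn+np.sin(p)*np.cross(n,UPn)
    z=-n; M=np.stack([x,np.cross(z,x),z],1); return R.from_matrix(M).as_euler('xyz',degrees=True)
E
python3 - <<'E'
from h import *
print(n0,UP,YL)
# mouth estimate
C=cam('top'); c=np.array([557.92,-180.07,148.07])
dc=onplane(C,450.2,255,c+6*n0,n0); print('dialc',dc, 'mouth from dial',dc+24*n0,'rim',onplane(C,456,260,c+30*n0,n0))
M=dc+24*n0
for phi in range(-180,180,15):
    j=ik(M+n0*(119-21),tool(phi)); print(phi,None if j is None else np.round(j))
print('down at driver')
for yaw in (45,135,-45,-135):
    j=ik([510,178,230],[180,0,yaw]);print(yaw,None if j is None else np.round(j))
E
```

```text
[-0.49995126 -0.00698109  0.8660254 ] [0.86594099 0.0120916  0.5       ] [-0.01396218  0.99990252  0.        ]
dialc [ 551.37384556 -187.31925253  151.16071088] mouth from dial [ 539.37501527 -187.48679869  171.94532058] rim [ 539.97399232 -191.91274281  172.25542859]
-180 [ 53.   4. -30. 123. -22.  27. 131.]
-165 [ 63.   5. -41. 123. -19.  27. 143.]
-150 None
-135 None
-120 None
-105 [-65. -25.  72. 129.  34.  33. 153.]
-90 [   2.    0.   22.  127.  -26.   28. -135.]
-75 [   2.    0.   22.  127.  -26.   28. -120.]
-60 [   2.    0.   22.  127.  -26.   28. -105.]
-45 [  2.   0.  22. 127. -26.  28. -90.]
-30 [-19.  -1.  43. 128. -25.  28. -75.]
-15 [-57. -14.  73. 129.   8.  27. -91.]
0 [-61. -18.  73. 129.  19.  29. -87.]
15 [-64. -23.  72. 129.  30.  31. -83.]
30 [-63. -23.  72. 129.  29.  31. -67.]
45 [-65. -25.  72. 129.  33.  33. -57.]
60 [-30.  -2.  54. 128. -23.  28.  13.]
75 [-30.  -2.  54. 128. -23.  28.  28.]
90 [-30.  -2.  54. 128. -23.  28.  43.]
105 [-30.  -2.  54. 128. -23.  28.  58.]
120 [-30.  -2.  54. 128. -23.  28.  73.]
135 [-30.  -2.  54. 128. -23.  28.  88.]
150 [-30.  -2.  54. 128. -23.  28. 103.]
165 [-30.  -2.  54. 128. -23.  28. 118.]
down at driver
45 [-53.  19.  36. 104. -13.  61. -56.]
135 [-44.  18.  25. 104.  -9.  61.  29.]
-45 [ -71.   28.   67.  105.  -28.   66. -129.]
-135 [-29.  17.   6. 102.  -2.  61. 112.]
```

Run:
```python
from h import *
move_ptp([514,180,270],[180,0,45])
s=read_state();im,d=snapshot('wrist');cv2.imwrite('pics/w1.png',im[:,:,::-1]);np.save('pics/w1d.npy',d)
import pickle;pickle.dump(s,open('pics/w1.pkl','wb'))
print(s['t'],s['ee_pos'],s['ee_rot'],s['q'].round(),s['ft_force'])
```

```text
2.1167 [513.63212307 181.36162181 269.7696509 ] [-1.79975311e+02  1.11135695e-02  4.51601701e+01] [-53.  17.  37. 100. -11.  66. -58.] [0.17147522 0.16030512 0.63341191]
```

View pics/w1.png

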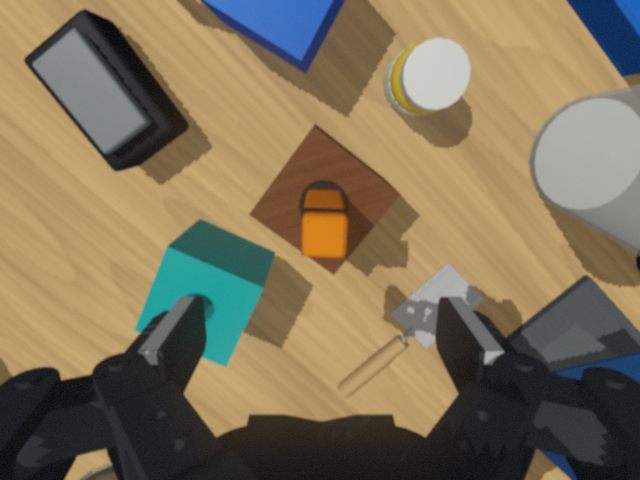

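Run:
```python
from h import *
import pickle;s=pickle.load(open('pics/w1.pkl','rb'))
im=cv2.imread('pics/w1.png');d=np.load('pics/w1d.npy');C=cam('wrist',s)
hsv=cv2.cvtColor(im,cv2.COLOR_BGR2HSV)
o=cv2.inRange(hsv,(5,200,200),(20,255,255));o[:120]=0;o[300:]=0;o[:,:250]=0;o[:,400:]=0
cs,_=cv2.findContours(o,cv2.RETR_EXTERNAL,cv2.CHAIN_APPROX_NONE);k=max(cs,key=cv2.contourArea)
print(cv2.boundingRect(k),cv2.minAreaRect(k))
(cx,cy),_,_=cv2.minAreaRect(k)
W=np.array([onz(C,p[0][0],p[0][1],188)[:2] for p in k],np.float32);print(cv2.minAreaRect(W))
print(at(C,cx,cy,d[int(cy),int(cx)]), 'hov err tool')
# flange: dark px
Ct=cam('top')
imt=cv2.imread('pics/top0.png')
# block corners top view estimates z=95
for u,v in [(218.2,260.3),(266,253),(273,301.5),(224.5,306.5)]: print(onz(Ct,u,v,95))
for u,v in [(316,125),(398,194),(334,272),(250,214)]: print('w',onz(C,u,v,95))
```

```text
(303, 217, 40, 39) ((322.6252746582031, 235.616943359375), (39.205406188964844, 37.75455093383789), 1.847610354423523)
((516.671630859375, 182.46194458007812), (23.622920989990234, 23.535724639892578), 43.226722717285156)
[516.48700725 182.31891964 186.70156043] hov err tool
[552.04892895 228.46911469  95.        ]
[564.96293543 140.12341843  95.        ]
[475.43587174 126.88316578  95.        ]
[467.01400717 215.45791734  95.        ]
w [556.99562599 229.8012117   95.        ]
w [566.10982363 143.70261362  95.        ]
w [480.8043346  131.39137992  95.        ]
w [467.4227619  217.91131961  95.        ]
```

Run:
```python
from h import *
import pickle;s=pickle.load(open('pics/w1.pkl','rb'));C=cam('wrist',s)
p=onz(C,325,234,188);print(p)
x,y=(p[:2]*.6+np.array([515.66,181.8])*.4);print(x,y)
line_to([x,y,200],[180,0,45])
line_to([x,y,136],velocity=100)
set_gripper(20,60); pause(.2)
s=read_state();print(s['t'],s['ee_pos'],s['ee_rot'],s['opening'],s['ft_force'])
pickle.dump(s,open('pics/grasp.pkl','wb'))
for n in('wrist',):
    im,d=snapshot(n);cv2.imwrite('pics/g_'+n+'.png',im[:,:,::-1])
```

```text
[518.47867925 182.32626772 188.        ]
517.3512075472798 182.11576063131645
4.3417 [517.61690991 182.24797106 136.36921599] [ 1.79994112e+02 -3.79160887e-02  4.50036250e+01] 27.322880950815076 [-0.95050325 -0.040947    7.13976556]
```

View pics/g_wrist.png

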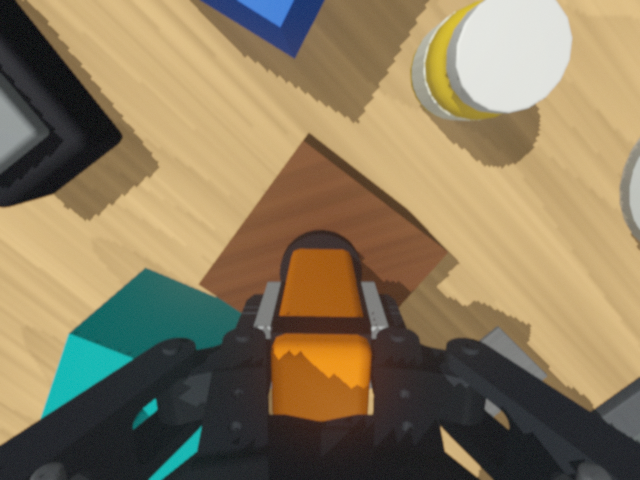

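Run:
```python
from h import *
import pickle
set_gripper(20,90)
s=read_state();print(s['ee_pos']);pickle.dump(s,open('pics/grasp.pkl','wb'))
x,y,z=s['ee_pos']
line_to([x,y,290],velocity=150)
M=np.array([539.6,-189,172])
move_ptp(M+n0*(126.4+40),tool(-15))
s=read_state();print(s['t'],s['ee_pos'],s['ee_rot'],s['q'].round(),s['opening'],s['ft_force'])
pickle.dump(s,open('pics/p1.pkl','wb'))
for n in('wrist','top','scene'):
    im,d=snapshot(n);cv2.imwrite('pics/p1_'+n+'.png',im[:,:,::-1]);np.save('pics/p1_%sd.npy'%n,d)
```

```text
[517.61904316 182.27225619 136.42544667]
7.2 [ 457.2510835  -189.21768587  316.36172808] [-171.57720532  -28.87949073  -16.21880374] [-31. -15.  47. 125.   3.  37. -88.] 26.923328959828734 [ 0.11120543 -0.01279972 -2.25282003]
```

View pics/p1_wrist.png

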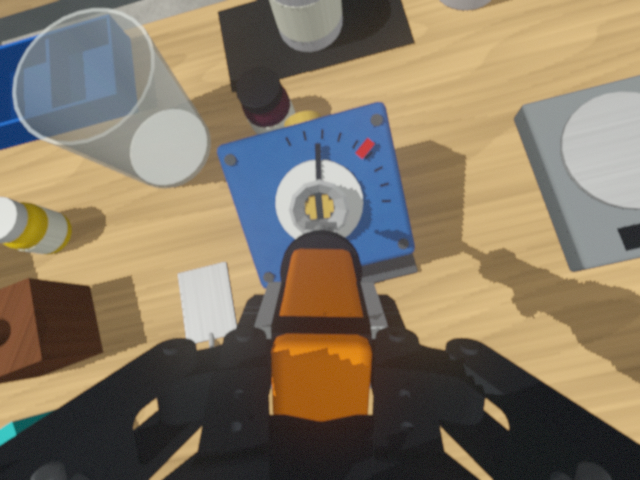

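View pics/p1_top.png

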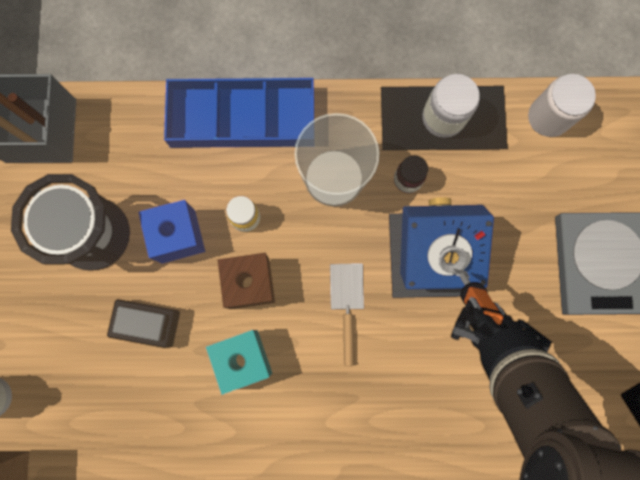

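View pics/p1_scene.png

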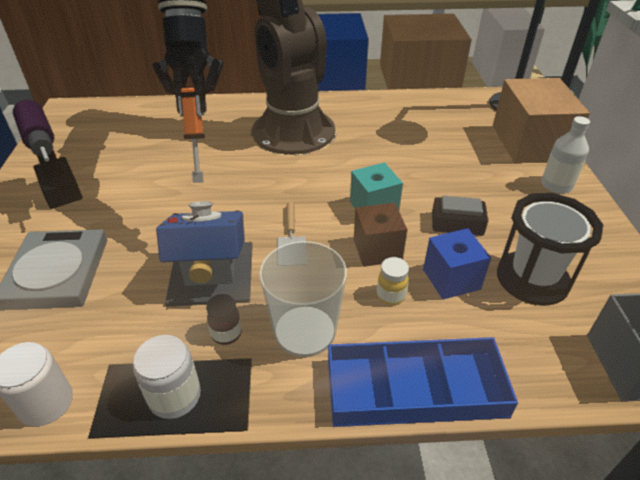

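Run:
```python
from h import *
w=cv2.imread('pics/p1_wrist.png');t=cv2.imread('pics/p1_top.png');s=cv2.imread('pics/p1_scene.png')
r=lambda a,k:cv2.resize(a,None,fx=k,fy=k,interpolation=cv2.INTER_CUBIC)
cv2.imwrite('pics/c1.png',r(w[90:290,210:420],3)[:600])
A=r(t[240:300,430:500],6)[:360];B=r(s[135:225,155:255],6)[:,:]
cv2.imwrite('pics/c2.png',A);cv2.imwrite('pics/c3.png',B)
```

```text
(no output)
```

View pics/c1.png

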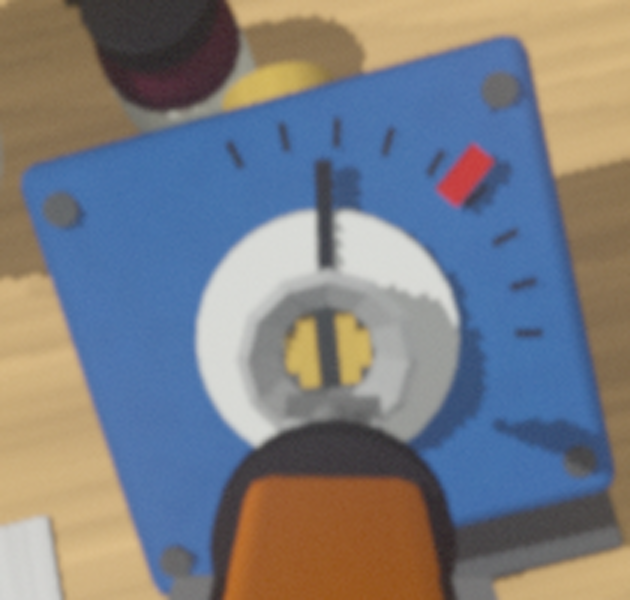

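View pics/c2.png

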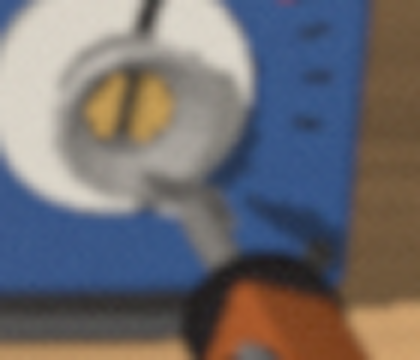

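View pics/c3.png

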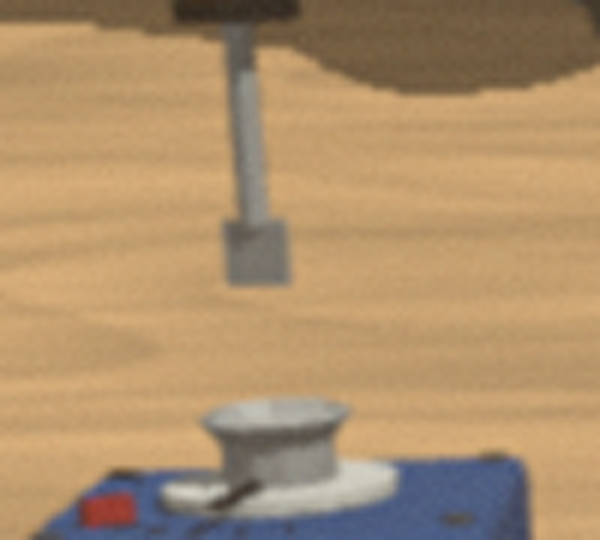

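Run:
```python
from h import *
import pickle
s=pickle.load(open('pics/p1.pkl','rb'));C=cam('wrist',s)
im=cv2.imread('pics/p1_wrist.png');d=np.load('pics/p1_wristd.npy');hsv=cv2.cvtColor(im,cv2.COLOR_BGR2HSV)
Rt=rot(s['ee_rot']).as_matrix();tz=Rt[:,2];tcp=s['ee_pos']
print('nominal tip px',proj(C,tcp+126.4*tz),'corners',proj(C,tcp+126.4*tz+11*Rt[:,1]),proj(C,tcp+126.4*tz-11*Rt[:,1]))
m=cv2.inRange(hsv,(100,140,110),(125,255,255));m[:100]=0;m[290:]=0;m[:,:215]=0;m[:,420:]=0
m=cv2.erode(m,np.ones((3,3)));v,u=np.nonzero((m>0)&(d>0))
P=np.array([at(C,a,b,d[b,a]) for a,b in zip(u,v)]);c=np.median(P,0)
for k in range(6):
    _,_,V=np.linalg.svd(P-c);n=V[2]*np.sign(V[2][2]);r=(P-c)@n;P=P[abs(r)<4];c=P.mean(0)
print('plane',c,n,np.std(r),len(P),np.degrees(np.arccos(n[2])),np.degrees(np.arctan2(-n[1],-n[0])))
print('top plane pt dist',(np.array([557.92,-180.07,148.07])-c)@n)
a=lambda x,y:(210+x/3,90+y/3)
br=onplane(C,*a(328.5,349),c+18*n,n);print('brass',br)
# dial depth height
for px in((300,195),(345,190),(290,200),(330,180)): print('h dial',(at(C,*px,d[px[1],px[0]])-c)@n)
# dial edge pts
E=[onplane(C,*a(x,y),c+6*n,n) for x,y in [(196,340),(460,330),(350,209),(230,257),(430,257),(207,395),(300,213)]]
E=np.array(E);X=np.cross([0,1,0],n);X/=np.linalg.norm(X);Y=np.cross(n,X)
xy=np.stack([(E-c)@X,(E-c)@Y],1);A=np.c_[2*xy,np.ones(len(xy))];sol=np.linalg.lstsq(A,(xy**2).sum(1),rcond=None)[0]
rr=np.sqrt(sol[2]+sol[0]**2+sol[1]**2);dc=c+6*n+sol[0]*X+sol[1]*Y;print('dial r',rr,'centre@face',dc-6*n)
for nm,q in (('brass',br-18*n),('dial',dc-6*n)):
    print(nm,'mouth ->',q+30*n)
mo=(br-18*n+dc-6*n)/2+30*n
pt=onplane(C,*a(327,160),c+6*n,n);tb=onplane(C,*a(466,176),c+4*n,n)
ang=lambda q:np.degrees(np.arctan2((q-mo)@np.cross(n,UP),(q-mo)@UP))
s1=onplane(C,*a(324,312),c+18*n,n);s2=onplane(C,*a(330,386),c+18*n,n);ds=s1-s2
print('phi pointer',ang(pt),'tab',ang(tb),'r',np.linalg.norm((tb-mo)-n*((tb-mo)@n)),'slot',np.degrees(np.arctan2(ds@np.cross(n,UP),ds@UP)))
tip=tcp+126.4*tz;e=tip-mo;print('tip rel mouth along n',e@n,'UP',e@UP,'YL',e@YL)
print('wrist-seen tip', [onplane(C,*a(x,393),tip,tz)-tip for x in(285,335,385)])
np.savez('reg.npz',n=n,c=c,mo=mo)
```

```text
nominal tip px (np.float64(320.46099180022264), np.float64(221.10540548936282)) corners (np.float64(335.9643343575559), np.float64(221.1237655324805)) (np.float64(304.9566131861449), np.float64(221.08704421928095))
plane [ 570.72251282 -196.68089776  154.10360782] [-0.4994841  -0.00618501  0.86630098] 0.7753107317666296 7297 29.96840670429936 0.7094453424322748
top plane pt dist 1.0649927247425701
brass [ 545.95809683 -186.87412631  160.67317556]
h dial 27.686709130607944
h dial 6.799150268849304
h dial 6.423798217568962
h dial 5.477530284224509
dial r 38.455241826919654 centre@face [ 553.91662464 -186.44276793  144.48691426]
brass mouth -> [ 539.96428764 -186.94834639  171.06878727]
dial mouth -> [ 538.93210166 -186.62831813  170.47594353]
phi pointer -14.325706161866238 tab -54.093141000177155 r 60.822110309921975 slot -10.302847044147397
tip rel mouth along n 40.79545102648777 UP 1.5450832845405316 YL -1.252541386893147
wrist-seen tip [array([ 2.33920798, 10.61956951,  1.43770081]), array([-0.1122967 , -0.84843469, -0.07183573]), array([ -2.56390563, -12.31692662,  -1.58143646])]
```

```bash
cat >> h.py <<'E'
MO=np.array([539.45,-186.8,170.8]);L=126.4
try:
    _n=np.load('reg.npz')['n']
except Exception: _n=n0
NN=n0
def tippos(s):
    return s['ee_pos']+L*rot(s['ee_rot']).as_matrix()[:,2]
def rel(s):
    e=tippos(s)-MO; M=rot(s['ee_rot']).as_matrix(); x=M[:,0]
    return dict(depth=round(-e@n0,2),up=round(e@UP,2),yl=round(e@YL,2),phi=round(np.degrees(np.arctan2(x@np.cross(n0,UP),x@UP)),2),tilt=round(np.degrees(np.arccos(-M[:,2]@n0)),2),Fn=round(s['ft_force']@n0,2),Fup=round(s['ft_force']@UP,2),Fyl=round(s['ft_force']@YL,2),Tn=round(s['torque']@n0,3),t=round(s['t'],2))
def cmd(depth,phi,du=0,dy=0): # TCP cmd
    return MO+n0*(L-depth)+UP*du+YL*dy, tool(phi)
E
python3 - <<'E'
from h import *
p,o=cmd(-15,80); print(np.round(ik(p,o)))
move_ptp(p,o); s=read_state();print(rel(s),s['q'].round())
im,d=snapshot('wrist');cv2.imwrite('pics/p2_wrist.png',im[:,:,::-1])
im,d=snapshot('top');cv2.imwrite('pics/p2_top.png',cv2.resize(im[210:310,400:530,::-1],None,fx=5,fy=5,interpolation=cv2.INTER_CUBIC))
E
```

```text
[-28. -10.  47. 126.  -6.  33.  16.]
{'depth': np.float64(-14.96), 'up': np.float64(0.05), 'yl': np.float64(0.07), 'phi': np.float64(79.96), 'tilt': np.float64(0.01), 'Fn': np.float64(-1.76), 'Fup': np.float64(-0.88), 'Fyl': np.float64(-0.24), 'Tn': np.float64(0.02), 't': 8.95} [-28. -10.  47. 126.  -6.  33.  16.]
```

View pics/p2_wrist.png

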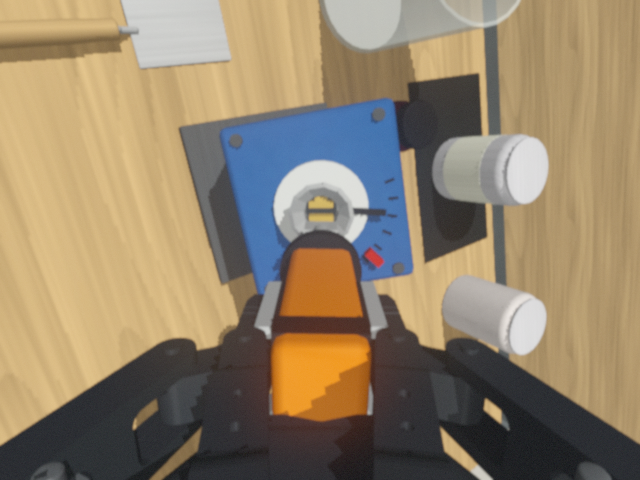

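View pics/p2_top.png

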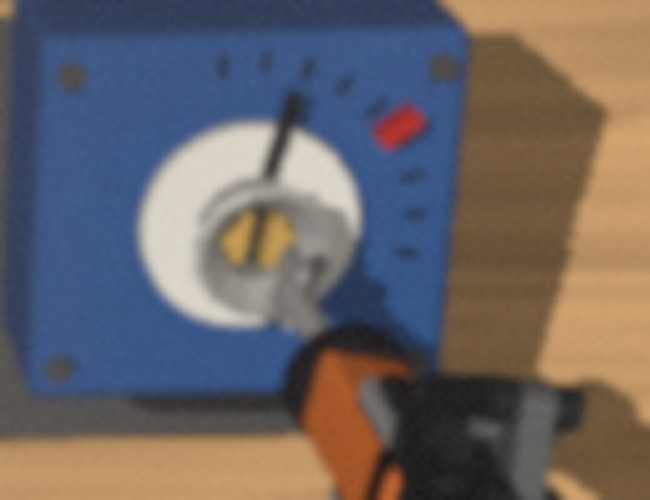

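Run:
```python
from h import *
s=read_state();C=cam('wrist',s)
im=cv2.imread('pics/p2_wrist.png')
hsv=cv2.cvtColor(im,cv2.COLOR_BGR2HSV);m=cv2.inRange(hsv,(18,110,90),(32,255,255));m[:180]=0;m[240:]=0;m[:,:290]=0;m[:,350:]=0
x,y,w,h=cv2.boundingRect(m);print(x,y,w,h)
q=onplane(C,x+w/2-.5,y+h/2-.5,MO-12*n0,n0);e=q-MO;print(e@UP,e@YL,e@n0)
cv2.imwrite('pics/c4.png',cv2.resize(im[140:260,250:400],None,fx=4,fy=4,interpolation=cv2.INTER_CUBIC))
print(proj(C,MO),proj(C,MO-12*n0))
```

```text
309 197 24 24
0.5986290825650631 3.0776833176228444 -11.999999999999956
(np.float64(320.4368075627385), np.float64(216.2434342783779)) (np.float64(320.4253806218731), np.float64(212.44026167577942))
```

View pics/c4.png

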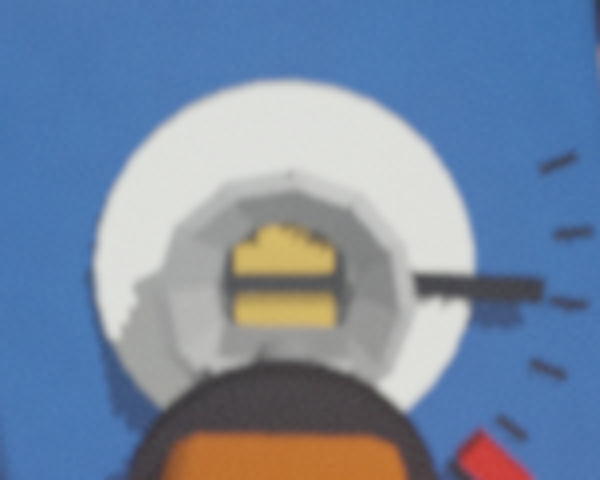

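Run:
```python
from h import *
p,o=cmd(6,80,0.3,0.5); g=line_to(p,o,velocity=60,guard=8);print(g,rel(read_state()))
if not g:
    p,o=cmd(15,80,0.3,0.5); g=line_to(p,o,velocity=30,guard=8);pause(.1);print(g,rel(read_state()))
```

```text
False {'depth': np.float64(6.04), 'up': np.float64(0.18), 'yl': np.float64(0.6), 'phi': np.float64(80.0), 'tilt': np.float64(0.03), 'Fn': np.float64(-1.9), 'Fup': np.float64(-0.82), 'Fyl': np.float64(0.01), 'Tn': np.float64(-0.03), 't': 9.55}
False {'depth': np.float64(14.85), 'up': np.float64(0.42), 'yl': np.float64(0.45), 'phi': np.float64(80.0), 'tilt': np.float64(0.01), 'Fn': np.float64(-1.23), 'Fup': np.float64(-1.07), 'Fyl': np.float64(0.23), 'Tn': np.float64(0.011), 't': 10.1}
```

Run:
```python
from h import *
for dd in (18,20.5):
    p,o=cmd(dd,80,0.3,0.5); g=line_to(p,o,velocity=20,guard=8);pause(.1);print(g,rel(read_state()))
    if g: break
```

```text
False {'depth': np.float64(18.03), 'up': np.float64(0.26), 'yl': np.float64(0.5), 'phi': np.float64(80.0), 'tilt': np.float64(0.01), 'Fn': np.float64(-1.68), 'Fup': np.float64(-1.01), 'Fyl': np.float64(0.16), 'Tn': np.float64(-0.028), 't': 10.5}
False {'depth': np.float64(20.55), 'up': np.float64(0.19), 'yl': np.float64(0.55), 'phi': np.float64(80.0), 'tilt': np.float64(0.01), 'Fn': np.float64(-1.22), 'Fup': np.float64(-0.88), 'Fyl': np.float64(-0.01), 'Tn': np.float64(-0.012), 't': 10.88}
```

Run:
```python
from h import *
p,o=cmd(21.3,80,0.2,0.4);line_to(p,o,velocity=20,guard=8)
q0=read_state()['q'].copy()
import pickle;pickle.dump(q0,open('q0.pkl','wb'))
for k in (3,6,12,18,24,30,36,42,48):
    q=q0.copy();q[6]-=k;movej(q);r=rel(read_state());print(k,{a:float(r[a]) for a in r})
im,d=snapshot('wrist');cv2.imwrite('pics/p3_wrist.png',im[:,:,::-1])
im,d=snapshot('top');cv2.imwrite('pics/p3_top.png',cv2.resize(im[210:310,400:530,::-1],None,fx=5,fy=5,interpolation=cv2.INTER_CUBIC))
```

```text
3 {'depth': 21.26, 'up': 0.35, 'yl': 0.59, 'phi': 77.07, 'tilt': 0.02, 'Fn': 1.43, 'Fup': -0.33, 'Fyl': 0.35, 'Tn': -0.043, 't': 11.38}
6 {'depth': 21.25, 'up': 0.48, 'yl': 0.7, 'phi': 74.14, 'tilt': 0.03, 'Fn': 0.95, 'Fup': 0.53, 'Fyl': 2.16, 'Tn': 0.039, 't': 11.62}
12 {'depth': 21.26, 'up': 0.62, 'yl': 0.78, 'phi': 68.25, 'tilt': 0.04, 'Fn': 0.84, 'Fup': 0.9, 'Fyl': 3.59, 'Tn': 0.026, 't': 11.88}
18 {'depth': 21.26, 'up': 0.56, 'yl': 0.62, 'phi': 62.32, 'tilt': 0.03, 'Fn': 0.75, 'Fup': 2.95, 'Fyl': 3.34, 'Tn': 0.033, 't': 12.12}
24 {'depth': 21.24, 'up': 0.56, 'yl': 0.47, 'phi': 56.34, 'tilt': 0.03, 'Fn': 1.86, 'Fup': 1.48, 'Fyl': 4.38, 'Tn': 0.047, 't': 12.38}
30 {'depth': 21.24, 'up': 0.51, 'yl': 0.4, 'phi': 50.35, 'tilt': 0.02, 'Fn': 0.91, 'Fup': 2.67, 'Fyl': 3.68, 'Tn': -0.006, 't': 12.62}
36 {'depth': 21.25, 'up': 0.46, 'yl': 0.32, 'phi': 44.36, 'tilt': 0.02, 'Fn': 0.79, 'Fup': 2.52, 'Fyl': 4.93, 'Tn': 0.003, 't': 12.88}
42 {'depth': 21.25, 'up': 0.47, 'yl': 0.3, 'phi': 38.36, 'tilt': 0.02, 'Fn': 1.46, 'Fup': 3.02, 'Fyl': 2.7, 'Tn': 0.061, 't': 13.12}
48 {'depth': 21.24, 'up': 0.52, 'yl': 0.28, 'phi': 32.36, 'tilt': 0.02, 'Fn': 0.67, 'Fup': 3.5, 'Fyl': 2.73, 'Tn': 0.051, 't': 13.38}
```

View pics/p3_wrist.png

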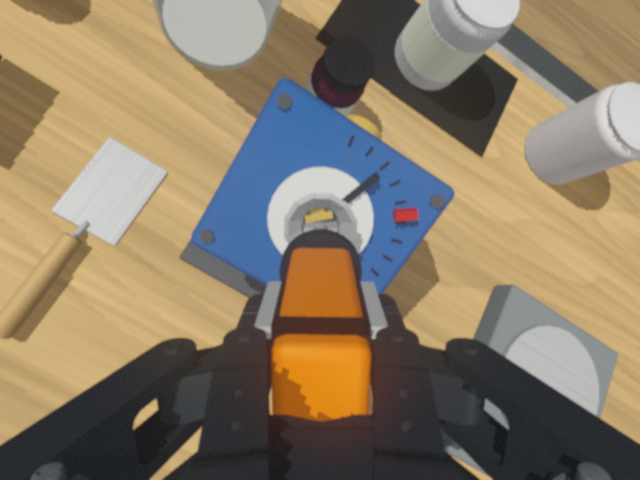

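View pics/p3_top.png

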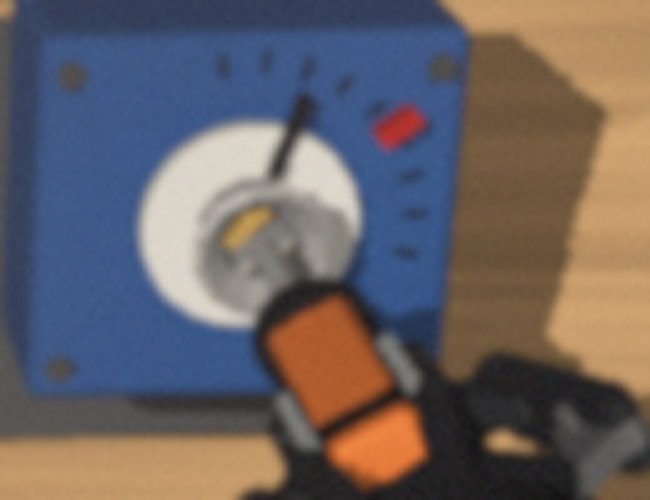

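```bash
cat >> h.py <<'E'
def angles(im_rgb,C,hp=7.0,ht=4.0):
    hsv=cv2.cvtColor(im_rgb,cv2.COLOR_RGB2HSV); g=cv2.cvtColor(im_rgb,cv2.COLOR_RGB2GRAY).astype(np.float32)
    red=(im_rgb[:,:,0].astype(np.float32)-np.maximum(im_rgb[:,:,1],im_rgb[:,:,2])).clip(0)
    face=MO-30*n0; W=np.cross(n0,UP)
    A=np.arange(-110,20,0.5)
    def ring(ch,h,rs):
        out=[]
        for r in rs:
            pts=np.array([proj(C,face+h*n0+r*(np.cos(np.radians(a))*UP+np.sin(np.radians(a))*W)) for a in A],np.float32)
            out.append(cv2.remap(ch,pts[:,0:1],pts[:,1:2],cv2.INTER_LINEAR)[:,0])
        return np.mean(out,0)
    res={}
    for nm,rs in(('in',[28,30,32,34,35]),('out',[41,43,45,47])):
        b=ring(g,hp,rs); i=int(np.argmin(b)); base=np.median(b); w=(base-b).clip(0)
        w=np.where(w>0.5*w[i],w,0); w[abs(A-A[i])>8]=0; res[nm]=round(float((w*A).sum()/w.sum()),2)
    t=ring(red,ht,[57,59,61,63,65]);w=np.where(t>.4*t.max(),t,0);res['tab']=round(float((w*A).sum()/w.sum()),2)
    return res
def meas(tag):
    for n in('wrist','top'):
        s=read_state();im,d=snapshot(n);cv2.imwrite(f'pics/{tag}_{n}.png',im[:,:,::-1]);print(n,angles(im,cam(n,s)))
E
python3 - <<'E'
from h import *
import pickle
print(read_state()['t'])
print(angles(cv2.imread('pics/p1_wrist.png')[:,:,::-1].copy(),cam('wrist',pickle.load(open('pics/p1.pkl','rb')))))
for f in('top0','p1_top'):print(angles(cv2.imread(f'pics/{f}.png')[:,:,::-1].copy(),cam('top')))
meas('m1')
E
```

```text
13.475
{'in': -12.73, 'out': -14.59, 'tab': -53.26}
{'in': -13.99, 'out': -14.85, 'tab': -54.47}
{'in': -14.0, 'out': -14.84, 'tab': -54.35}
wrist {'in': -102.2, 'out': -108.23, 'tab': -53.59}
top {'in': -18.29, 'out': -19.32, 'tab': -54.36}
```

Run:
```python
from h import *
import pickle
q0=pickle.load(open('q0.pkl','rb'))
for k in (56,64,72,81):
    q=q0.copy();q[6]-=k;movej(q);r=rel(read_state());print(k,{a:float(r[a]) for a in r})
meas('m2')
for n,(a,b,c,d) in dict(wrist=(120,320,220,460),top=(210,310,400,530)).items():
    im=cv2.imread(f'pics/m2_{n}.png')[a:b,c:d];k=600/im.shape[0]*.9;cv2.imwrite(f'pics/m2c_{n}.png',cv2.resize(im,None,fx=k,fy=k,interpolation=cv2.INTER_CUBIC))
```

```text
56 {'depth': 21.25, 'up': 0.42, 'yl': 0.23, 'phi': 24.26, 'tilt': 0.02, 'Fn': 1.22, 'Fup': 4.33, 'Fyl': 2.12, 'Tn': 0.058, 't': 13.83}
64 {'depth': 21.24, 'up': 0.43, 'yl': 0.21, 'phi': 16.37, 'tilt': 0.02, 'Fn': 0.39, 'Fup': 3.58, 'Fyl': 2.94, 'Tn': 0.068, 't': 14.09}
72 {'depth': 21.23, 'up': 0.41, 'yl': 0.17, 'phi': 8.42, 'tilt': 0.02, 'Fn': 0.64, 'Fup': 3.6, 'Fyl': 1.79, 'Tn': 0.034, 't': 14.35}
81 {'depth': 21.23, 'up': 0.38, 'yl': 0.12, 'phi': -0.55, 'tilt': 0.02, 'Fn': 1.93, 'Fup': 4.23, 'Fyl': 1.48, 'Tn': 0.09, 't': 14.62}
wrist {'in': -50.84, 'out': -52.95, 'tab': -53.5}
top {'in': -51.56, 'out': -52.61, 'tab': -54.49}
```

View pics/m2c_wrist.png

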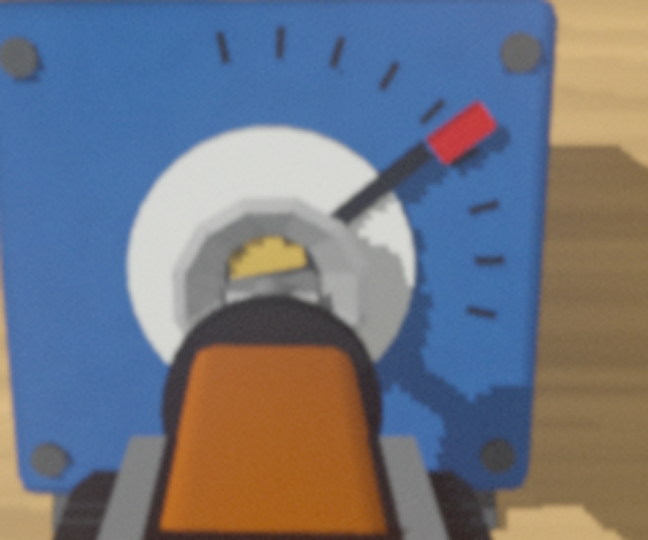

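View pics/m2c_top.png

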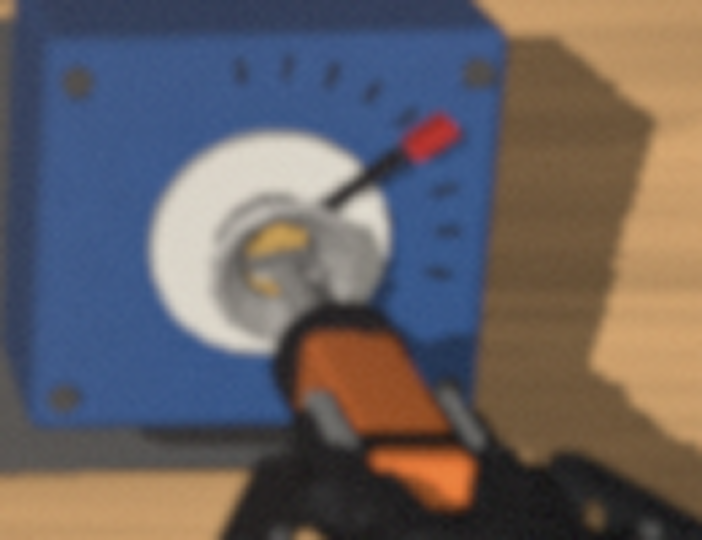

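Run:
```python
from h import *
s=read_state();C=cam('wrist',s);im,d=snapshot('wrist')
face=MO-30*n0; W=np.cross(n0,UP)
hsv=cv2.cvtColor(im,cv2.COLOR_RGB2HSV)
red=cv2.inRange(hsv,(0,150,100),(8,255,255))|cv2.inRange(hsv,(172,150,100),(180,255,255))
red[:, :360]=0;red[:,420:]=0;red[:140]=0;red[190:]=0
gray=cv2.cvtColor(im,cv2.COLOR_RGB2GRAY);dk=((gray<60)&(hsv[:,:,2]<75)).astype(np.uint8)*255
dk[:, :340]=0;dk[:,382:]=0;dk[:165]=0;dk[205:]=0
n,lab,st,ce=cv2.connectedComponentsWithStats(dk);print(st[1:])
i=1+np.argmax(st[1:,4]);dk=(lab==i)
for nm,m in(('tab',red>0),('ptr',dk),):
    mm=cv2.erode(m.astype(np.uint8),np.ones((2,2)));v,u=np.nonzero(mm)
    P=np.array([at(C,a,b,d[b,a])-face for a,b in zip(u,v)]);h=P@n0;print(nm,len(u),np.percentile(h,[10,50,90]).round(2))
def pol(u,v,h):
    q=onplane(C,u,v,face+h*n0,n0)-face;return q@UP,q@W
v,u=np.nonzero(red);print(u.mean(),v.mean())
for h in(3,4,5,6): x,y=pol(u.mean(),v.mean(),h);print('tab h',h,np.degrees(np.arctan2(y,x)),np.hypot(x,y))
v,u=np.nonzero(dk)
for h in(5,6,7,8):
    Q=np.array([pol(a,b,h) for a,b in zip(u,v)],np.float32);vx,vy,x0,y0=cv2.fitLine(Q,cv2.DIST_L2,0,.01,.01).ravel()
    if vx<0: vx,vy=-vx,-vy
    print('ptr h',h,'dir',np.degrees(np.arctan2(vy,vx)),'offset from axis',x0*vy-y0*vx,'r',np.hypot(Q[:,0],Q[:,1]).min(),np.hypot(Q[:,0],Q[:,1]).max(),'polar mean',np.degrees(np.arctan2(Q[:,1],Q[:,0])).mean())
```

```text
[]Traceback (most recent call last):
  File "<stdin>", line 10, in <module>
    return _wrapfunc(a, 'argmax', axis=axis, out=out, **kwds)
    return bound(*args, **kwds)
ValueError: attempt to get argmax of an empty sequence
```

Run:
```python
from h import *
s=read_state();C=cam('wrist',s);im,d=snapshot('wrist')
print(im[178,372],im[186,362],im[192,354],im[182,372])
face=MO-30*n0; W=np.cross(n0,UP)
hsv=cv2.cvtColor(im,cv2.COLOR_RGB2HSV)
red=cv2.inRange(hsv,(0,150,100),(8,255,255))|cv2.inRange(hsv,(172,150,100),(180,255,255))
red[:, :360]=0;red[:,420:]=0;red[:140]=0;red[190:]=0
dk=(im.max(2)<95).astype(np.uint8)*255
dk[:, :342]=0;dk[:,380:]=0;dk[:168]=0;dk[202:]=0
n,lab,st,ce=cv2.connectedComponentsWithStats(dk);print(st[1:])
i=1+np.argmax(st[1:,4]);dk=(lab==i)
for nm,m in(('tab',red>0),('ptr',dk),):
    mm=m.astype(np.uint8);v,u=np.nonzero(mm)
    P=np.array([at(C,a,b,d[b,a])-face for a,b in zip(u,v)]);h=P@n0;print(nm,len(u),np.percentile(h,[10,50,90]).round(2))
def pol(u,v,h):
    q=onplane(C,u,v,face+h*n0,n0)-face;return q@UP,q@W
v,u=np.nonzero(red);print(u.mean(),v.mean())
for h in(3,4,5,6): x,y=pol(u.mean(),v.mean(),h);print('tab h',h,np.degrees(np.arctan2(y,x)),np.hypot(x,y))
v,u=np.nonzero(dk)
for h in(5,6,7,8):
    Q=np.array([pol(a,b,h) for a,b in zip(u,v)],np.float32);vx,vy,x0,y0=cv2.fitLine(Q,cv2.DIST_L2,0,.01,.01).ravel()
    if vx<0: vx,vy=-vx,-vy
    print('ptr h',h,'dir',np.degrees(np.arctan2(vy,vx)),'offset from axis',x0*vy-y0*vx,'r',np.hypot(Q[:,0],Q[:,1]).min(),np.hypot(Q[:,0],Q[:,1]).max(),'polar mean',np.degrees(np.arctan2(Q[:,1],Q[:,0])).mean())
```

```text
[66 66 76] [62 64 72] [62 65 71] [66 67 79]
[[344 174  36  28 242]]
tab 247 [7.88 9.06 9.8 ]
ptr 242 [8.26 9.14 9.97]
390.5344129554656 168.72064777327935
tab h 3 -53.69363724807836 60.948364865231696
tab h 4 -53.496503734310274 60.882347781764764
tab h 5 -53.298944582094144 60.817052978798365
tab h 6 -53.10096312416376 60.75248278518374
ptr h 5 dir -51.46705 offset from axis -0.14492035 r 22.658306 51.03146 polar mean -51.231655
ptr h 6 dir -51.46705 offset from axis -0.3491459 r 22.755373 51.00748 polar mean -50.906677
ptr h 7 dir -51.46705 offset from axis -0.5533695 r 22.854048 50.98433 polar mean -50.582493
ptr h 8 dir -51.46705 offset from axis -0.75759315 r 22.954313 50.96202 polar mean -50.25913
```

```bash
cat >> h.py <<'E'
def gap(name,h=8.5):
    s=read_state();C=cam(name,s);im,d=snapshot(name)
    face=MO-30*n0; W=np.cross(n0,UP)
    hsv=cv2.cvtColor(im,cv2.COLOR_RGB2HSV)
    P=lambda r,a:proj(C,face+h*n0+r*(np.cos(np.radians(a))*UP+np.sin(np.radians(a))*W))
    roi=np.zeros(im.shape[:2],np.uint8);cv2.fillPoly(roi,[np.array([P(26,-30),P(52.5,-38),P(52.5,-72),P(26,-80)]).astype(np.int32)],255)
    red=cv2.inRange(hsv,(0,130,90),(9,255,255))|cv2.inRange(hsv,(171,130,90),(180,255,255))
    rr=np.zeros_like(roi);cv2.circle(rr,tuple(int(round(x)) for x in P(61,-54)),int(14*np.hypot(*(np.array(P(61,-54))-P(60,-54)))),255,-1);red&=rr
    dk=(im.max(2)<95).astype(np.uint8)*255&roi
    if name=='top': dk=(im.max(2)<100).astype(np.uint8)*255&roi
    n,lab,st,ce=cv2.connectedComponentsWithStats(dk);i=1+np.argmax(st[1:,4]);dk=lab==i
    def pol(u,v):
        q=onplane(C,u,v,face+h*n0,n0)-face;return q@UP,q@W
    v,u=np.nonzero(red);T=np.array(pol(u.mean(),v.mean()))
    v,u=np.nonzero(dk);Q=np.array([pol(a,b) for a,b in zip(u,v)],np.float32);vx,vy,x0,y0=cv2.fitLine(Q,cv2.DIST_L2,0,.01,.01).ravel()
    if vx<0:vx,vy=-vx,-vy
    m=Q.mean(0);A=lambda p:np.degrees(np.arctan2(p[1],p[0]))
    perp=-( (T[0]-x0)*vy-(T[1]-y0)*vx)
    print(name,'npx',len(u),'tab',A(T).round(2),np.hypot(*T).round(1),'ptr centroid',A(m).round(2),np.hypot(*m).round(1),'dir',A((vx,vy)).round(2),'tab perp from ptr line mm',perp.round(2))
E
python3 - <<'E'
from h import *
gap('wrist');gap('top');print(read_state()['t'])
E
```

```text
wrist npx 239 tab -52.6 60.5 ptr centroid -50.0 37.6 dir -51.06 tab perp from ptr line mm -2.32
top npx 52 tab -52.38 60.9 ptr centroid -51.36 40.0 dir -54.85 tab perp from ptr line mm 0.19
14.925
```

Run:
```python
from h import *
import pickle
q0=pickle.load(open('q0.pkl','rb'))
q=q0.copy();q[6]-=82.7;movej(q);pause(.1)
gap('wrist');gap('top');meas('m3');print(rel(read_state()))
for n,(a,b,c,d) in dict(wrist=(130,250,260,420),top=(210,290,420,510)).items():
    im=cv2.imread(f'pics/m3_{n}.png')[a:b,c:d];k=600/im.shape[0]*.9;cv2.imwrite(f'pics/m3c_{n}.png',cv2.resize(im,None,fx=k,fy=k,interpolation=cv2.INTER_CUBIC))
```

```text
wrist npx 234 tab -52.62 60.6 ptr centroid -51.43 37.6 dir -52.35 tab perp from ptr line mm -0.89
top npx 53 tab -52.49 61.1 ptr centroid -52.71 39.5 dir -56.04 tab perp from ptr line mm 1.49
wrist {'in': -52.12, 'out': -54.26, 'tab': -53.49}
top {'in': -52.76, 'out': -53.89, 'tab': -54.48}
{'depth': np.float64(21.25), 'up': np.float64(0.35), 'yl': np.float64(0.28), 'phi': np.float64(-2.68), 'tilt': np.float64(0.01), 'Fn': np.float64(0.53), 'Fup': np.float64(4.25), 'Fyl': np.float64(-0.24), 'Tn': np.float64(0.142), 't': 15.47}
```

View pics/m3c_wrist.png

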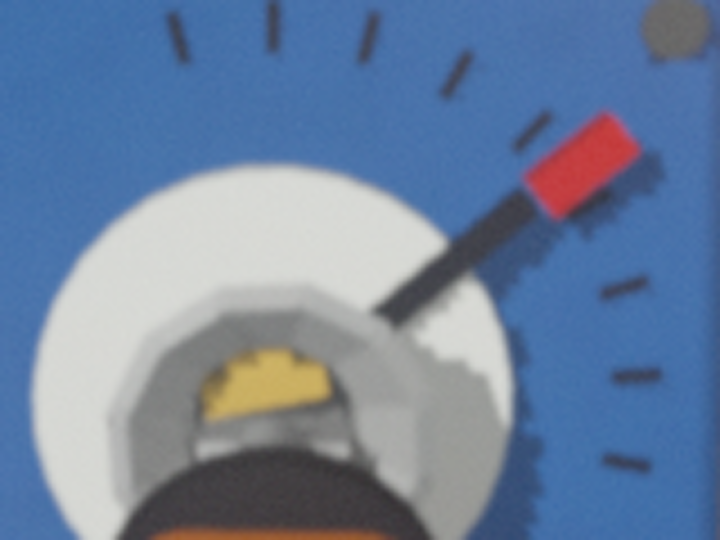

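View pics/m3c_top.png

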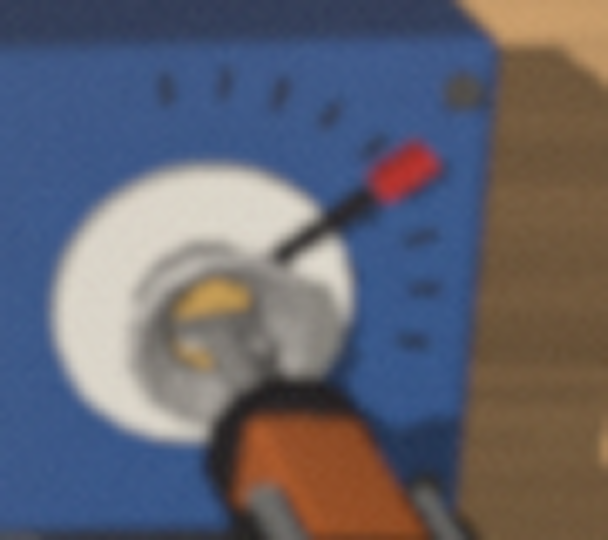

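Run:
```python
from h import *
import pickle
q0=pickle.load(open('q0.pkl','rb'))
q=q0.copy();q[6]-=83.4;movej(q);pause(.1)
gap('wrist');gap('top')
# relieve: turn back slightly within slot slack, then withdraw along axis
q[6]+=4;movej(q)
s=read_state();print(rel(s))
line_to(s['ee_pos']+n0*45,velocity=80)
pause(.1);print(rel(read_state()))
gap('wrist');gap('top');meas('m4')
```

```text
wrist npx 236 tab -52.66 60.5 ptr centroid -52.17 37.7 dir -53.52 tab perp from ptr line mm 0.01
top npx 51 tab -52.4 60.5 ptr centroid -53.37 39.7 dir -58.02 tab perp from ptr line mm 2.71
{'depth': np.float64(21.33), 'up': np.float64(-0.04), 'yl': np.float64(0.49), 'phi': np.float64(0.5), 'tilt': np.float64(0.02), 'Fn': np.float64(2.43), 'Fup': np.float64(4.19), 'Fyl': np.float64(-0.96), 'Tn': np.float64(0.056), 't': 16.18}
{'depth': np.float64(-23.01), 'up': np.float64(-1.13), 'yl': np.float64(0.82), 'phi': np.float64(0.59), 'tilt': np.float64(0.12), 'Fn': np.float64(-2.03), 'Fup': np.float64(-0.4), 'Fyl': np.float64(0.88), 'Tn': np.float64(0.011), 't': 16.98}
wrist npx 171 tab -52.69 60.5 ptr centroid -52.23 38.2 dir -52.82 tab perp from ptr line mm -0.26
top npx 51 tab -52.51 60.6 ptr centroid -53.37 39.7 dir -58.02 tab perp from ptr line mm 2.6
wrist {'in': -52.48, 'out': -54.43, 'tab': -53.44}
top {'in': -53.27, 'out': -54.43, 'tab': -54.36}
```

Run:
```python
from h import *
for n,(a,b,c,d) in dict(wrist=(80,300,220,450),top=(210,290,420,510)).items():
    im=cv2.imread(f'pics/m4_{n}.png')[a:b,c:d];k=600/im.shape[0]*.9;cv2.imwrite(f'pics/m4c_{n}.png',cv2.resize(im,None,fx=k,fy=k,interpolation=cv2.INTER_CUBIC))
```

```text
(no output)
```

View pics/m4c_wrist.png

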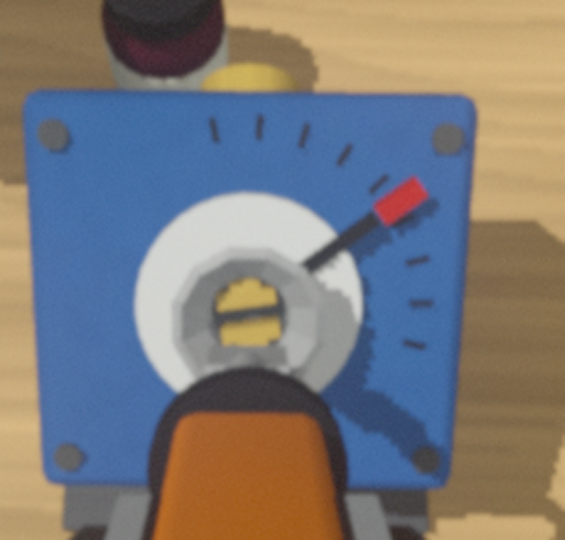

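View pics/m4c_top.png

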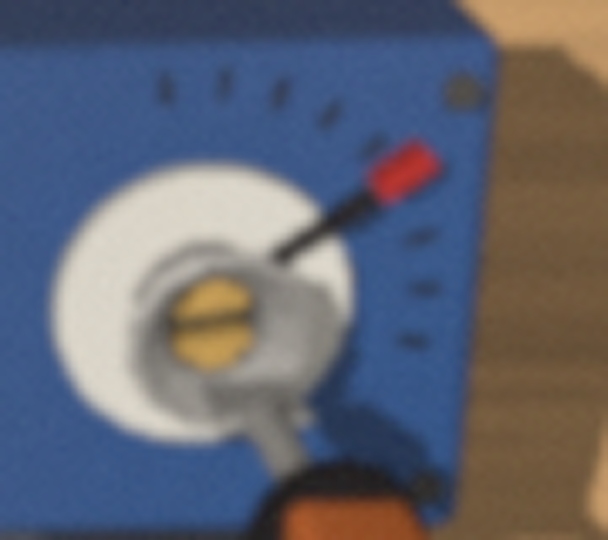

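Run:
```python
from h import *
import pickle
g=pickle.load(open('pics/grasp.pkl','rb'));G=g['ee_pos']
s=read_state();line_to(s['ee_pos']+np.array([-10,30,40]),velocity=150)
move_ptp([G[0],G[1],290],[180,0,45])
line_to([G[0],G[1],245],[180,0,45],velocity=100)
pause(.1)
s=read_state();print(s['t'],s['ee_pos'],s['ee_rot'],G,s['opening'])
pickle.dump(s,open('pics/h1.pkl','wb'))
for n in('wrist','top','scene'):
    im,d=snapshot(n);cv2.imwrite('pics/h1_'+n+'.png',im[:,:,::-1])
C=cam('wrist',s);tp=tippos(s);Y=rot(s['ee_rot']).as_matrix()[:,1]
print('tip px',[np.round(proj(C,tp+k*Y),1) for k in(-11,0,11)],'scene',np.round(proj(cam('scene'),tp),1),'top',np.round(proj(cam('top'),tp),1), 'hole pred scene/top/wrist',[np.round(proj(cam(n,s),[G[0],G[1],95]),1) for n in('scene','top','wrist')])
for n,(a,b,c,d) in dict(wrist=(130,330,220,440),top=(230,330,190,310),scene=(150,280,330,430)).items():
    im=cv2.imread(f'pics/h1_{n}.png')[a:b,c:d];k=540/im.shape[0];cv2.imwrite(f'pics/h1c_{n}.png',cv2.resize(im,None,fx=k,fy=k,interpolation=cv2.INTER_CUBIC))
```

```text
19.6917 [518.14612231 182.28232438 245.95751938] [ 1.79968854e+02 -9.01016398e-02  4.49809341e+01] [517.61904316 182.27225619 136.42544667] 27.063978254681185
tip px [array([304.8, 221.3]), array([320.3, 221.4]), array([335.8, 221.4])] scene [381.8 208.7] top [241.3 277.1] hole pred scene/top/wrist [array([380.8, 217.3]), array([243. , 278.7]), array([319.7, 213.9])]
```

View pics/h1c_wrist.png

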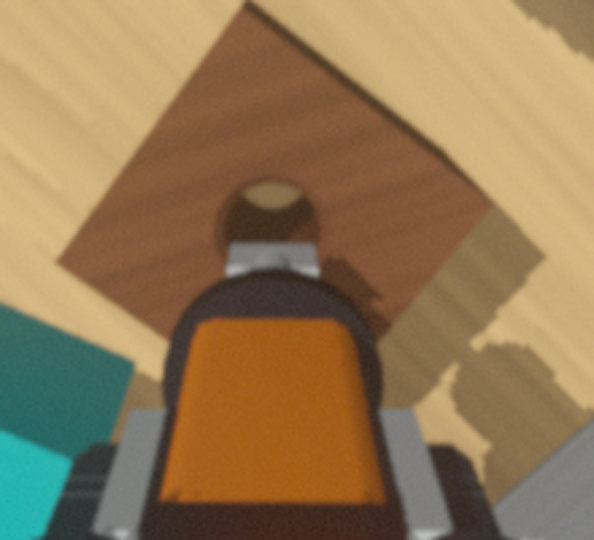

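View pics/h1c_scene.png

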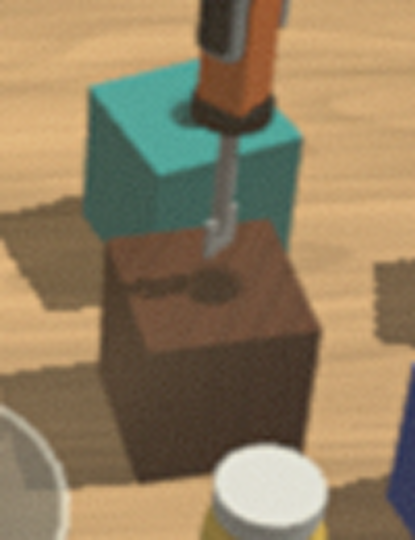

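View pics/h1c_top.png

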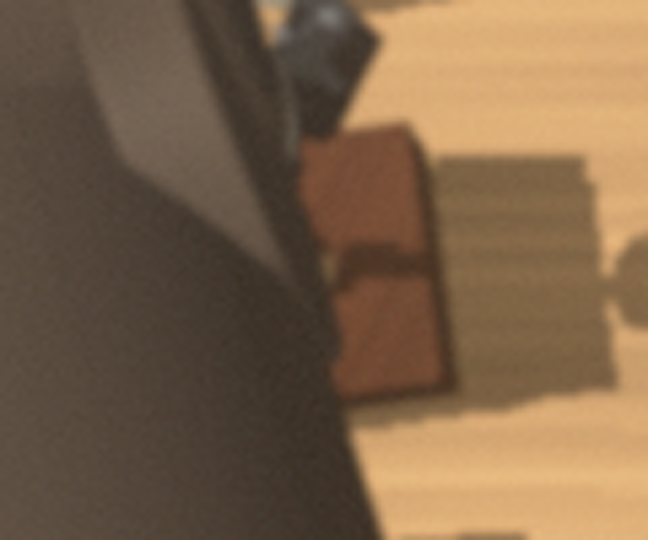

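Run:
```python
from h import *
import pickle
G=pickle.load(open('pics/grasp.pkl','rb'))['ee_pos']
def st(): s=read_state();print(round(s['t'],2),s['ee_pos'].round(2),s['ft_force'].round(2))
g=line_to([G[0]-.3,G[1],200],[180,0,45],velocity=70,guard=10);print(g);st()
if not g:
    g=line_to([G[0]-.3,G[1],141],velocity=80,guard=10);print(g);st()
if not g:
    g=line_to([G[0]-.3,G[1],135],velocity=15,guard=6);print(g);st()
```

```text
False
20.63 [517.56 182.32 200.18] [-0.22  0.43 -1.76]
False
21.52 [517.69 182.41 141.4 ] [-0.11  0.32 -1.79]
True
21.89 [517.66 182.44 136.47] [-0.31  0.22  5.11]
```

Run:
```python
from h import *
s=read_state();set_gripper(85)
p=read_state()['ee_pos'];print(p)
line_to([p[0],p[1],290],velocity=120)
move_ptp([430,330,330],[180,0,45])
pause(.3)
s=read_state();print(s['t'],s['ee_pos'],s['opening'])
for n in('top','scene'):
    im,d=snapshot(n);cv2.imwrite('pics/f_'+n+'.png',im[:,:,::-1])
    if n=='top': print('handle z',at(cam('top'),239,275,d[275,239]))
gap('top')
for n,(a,b,c,d) in dict(top=(200,310,200,500),scene=(150,280,330,430)).items():
    im=cv2.imread(f'pics/f_{n}.png')[a:b,c:d];k=2.6 if n=='top' else 4;cv2.imwrite(f'pics/fc_{n}.png',cv2.resize(im,None,fx=k,fy=k,interpolation=cv2.INTER_CUBIC))
```

```text
[516.88908843 182.15291638 135.55730251]
24.9583 [430.62131313 329.04648406 329.79139478] 84.73571030286281
handle z [515.59867423 177.67249483 187.84987871]
top npx 50 tab -52.49 60.6 ptr centroid -53.48 39.7 dir -57.99 tab perp from ptr line mm 2.68
```

View pics/fc_top.png

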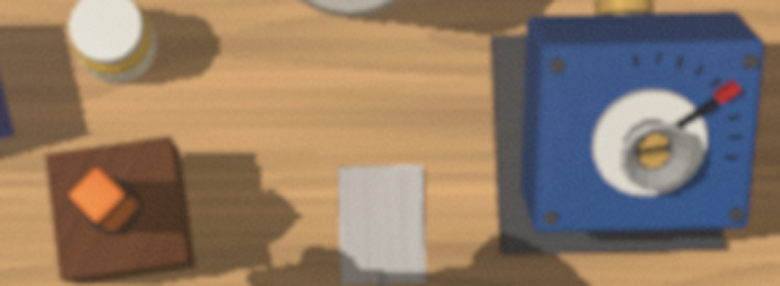

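View pics/f_scene.png

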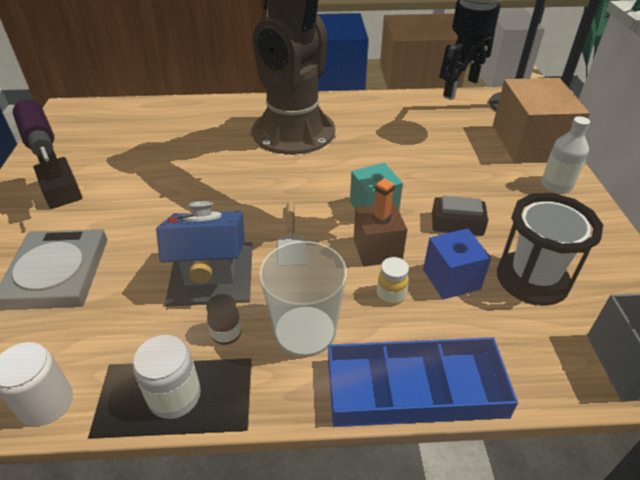

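View pics/fc_scene.png

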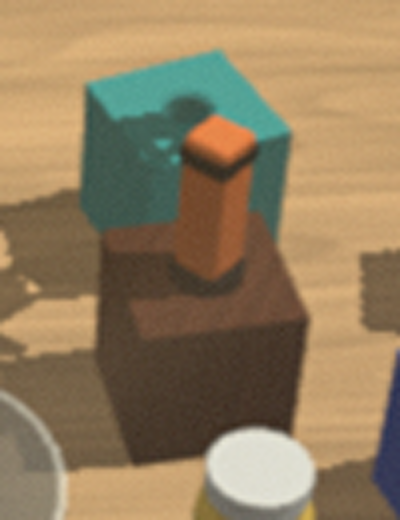

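Run:
```python
from h import *
H=get_calibration('wrist')['hand_eye']
face=MO-30*n0
for dist in (270,):
  for psi in(-20,0,20,-50):
    p=np.radians(psi);up=np.cos(p)*UP+np.sin(p)*np.cross(n0,UP)
    Rc=np.stack([np.cross(up,n0),up,n0],1); Rt=Rc@H[:3,:3].T; pos=face+dist*n0-Rt@H[:3,3]
    eo=R.from_matrix(Rt).as_euler('xyz',degrees=True);j=ik(pos,eo);print(psi,pos.round(),j is not None and j.round())
    if j is not None: best=(pos,eo); break
pos,eo=best
move_ptp(pos+n0*60,eo);line_to(pos,velocity=150);pause(.2)
gap('wrist');meas('v');s=read_state();print(s['t'],s['ft_force'])
C=cam('wrist',s);im=cv2.imread('pics/v_wrist.png')
print(proj(C,face),proj(C,MO))
cv2.imwrite('pics/vc.png',cv2.resize(im[100:360,190:450],None,fx=2.3,fy=2.3,interpolation=cv2.INTER_CUBIC))
```

```text
-20 [ 474. -178.  230.] [ 74.   4. -52. 140. 230.  12.  40.]Traceback (most recent call last):
  File "<stdin>", line 11, in <module>
bench.IKError: the arm cannot follow that straight line within its joint ranges
```

Run:
```python
from h import *
face=MO-30*n0
pause(.2);s=read_state();print(s['t'],s['ee_pos'],s['q'].round(),s['ft_force'])
gap('wrist');meas('v')
C=cam('wrist',s);im=cv2.imread('pics/v_wrist.png')
print(proj(C,face),proj(C,MO))
cv2.imwrite('pics/vc.png',cv2.resize(im[140:320,230:410],None,fx=3.3,fy=3.3,interpolation=cv2.INTER_CUBIC))
```

```text
27.1583 [ 444.70268732 -178.04037665  281.66317085] [ -24.  -19.   38.  143.   30.    7. -121.] [ 0.1739615   0.42761618 -0.42210924]
wrist npx 123 tab -52.98 60.1 ptr centroid -52.33 39.2 dir -52.91 tab perp from ptr line mm -0.46
wrist {'in': -52.58, 'out': -54.63, 'tab': -52.99}
top {'in': -53.27, 'out': -54.6, 'tab': -54.48}
(np.float64(321.3401593826319), np.float64(231.29277710211943)) (np.float64(321.3816298278474), np.float64(231.2638131998097))
```

View pics/vc.png

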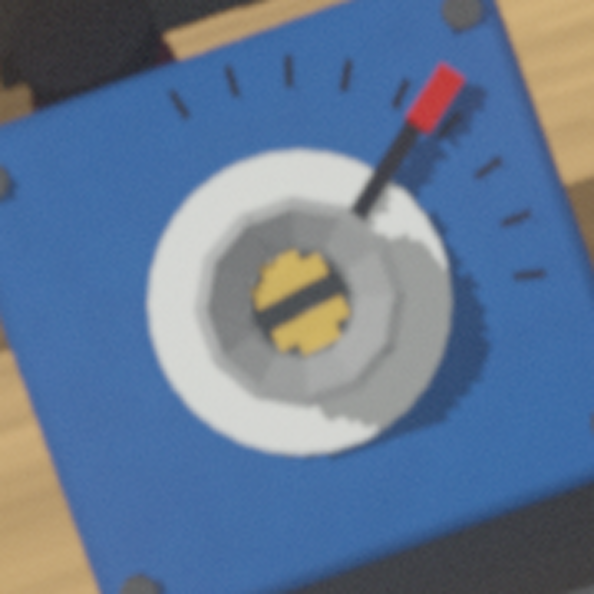

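Run:
```python
from h import *
move_ptp([430,100,400],[180,0,45]);pause(.3)
print(read_state()['t']);im,d=snapshot('top');print(at(cam('top'),239,275,d[275,239]))
print(job_done())
```

```text
28.925
[456.55246032  98.11857199 804.06207201]
the job is handed in; nothing more can be done
None
```

The job is done and handed in at 28.9 s.

- **Screwdriver out:** I took the orange screwdriver from the dark wooden holder, not the blue or turquoise look-alikes. I lined its blade up with the visible spindle slot, and it went in at the first try to 21 mm below the mouth. No search by rotating in the funnel was needed.
- **Dial:** I turned it clockwise in steps, checking the wrist and top camera pictures as I went. I looked again after the blade was out, in a wrist view straight along the spindle axis. The pointer and red tab agree within about 0.6° there. The top camera's polar reading differed by about 0.1°.
- **Disagreeing check:** A line fitted to the pointer in the low-resolution top picture put the tab 2.7 mm off the pointer's line. I did not trust it, because it rests on only about 50 pixels.
- **Screwdriver back:** I lowered it into the holder until its flange touched at the same height as at the grasp, then let go. Its top then measured 187.8 mm, against the expected 188 mm, and it stood upright.
- **Bystanders:** The jars, pail, spatula and battery looked unmoved in the last scene picture. The highest tool force I saw was about 7 N.
- **Failed check:** My last handle-height reading before handing in hit the arm, which was in the camera's way. The 187.8 mm reading, taken about 4 s earlier, is the valid one. The robot did not go near the holder after that.

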